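Stopper the open jar from the flap-covered stopper dispenser

TASK

Close the open amber jar with the larger of the two rubber stoppers in the dispenser, setting it upright in the mouth with its head down on the rim. The stoppers sit under a spring-loaded flap: push the flap aside with the gripper, keep it held open while you take hold of the stopper, then lift the stopper out and let the flap spring shut. Lower the stopper into the jar rather than dropping it, let go, and leave the jar standing about where it was.

Things in the scene. Friction and masses are not known exactly. Their poses are not given: they have to be found in the camera images.
- stopper: Larger of two dark rubber stoppers, 60 g: round head 48 mm wide, 22 tall, on a tapered plug 22 long (26 wide at the head, 18 at the foot). Origin: centre of the plug's foot, z up the axis. It starts upright in one of the dispenser's two holes, plug down, head 40 to 62 mm above the table. The smaller stopper (head 38 wide, 12 tall) is in the other hole; they may be swapped.
- jar: Open amber glass jar, loose, 0.45 kg, 72 mm wide, 90 tall, the one without a cap. Origin: centre of its underside, z up. Neck 48 mm wide outside, mouth 34 wide and 30 deep, rim 90 above the origin. A seated stopper has its origin 68 mm above the jar's, its head 90 to 112.
- dispenser: Fixed white block 240 (x) x 110 (y) x 40 (z) mm, origin: centre of its underside. Its +x points away from the robot within 20 degrees. Stopper holes at y = 0, x = +30 and x = -35 mm. Flap pivot pin at x = +100, y = 0, 88 tall. At rest the clear flap, level, 68 to 72 above the table, covers x = -75 to 100, y = -28 to 28; a metal lip on its -y edge (outer face y = -30) rises to 90.
- flap (a joint): Flap angle about its upright pin, rad: 0 shut over the stoppers, growing as its free end swings level to the dispenser's +y, at most 1.6. Push the lip to +y with a finger's outer side, fingertip 70 to 80 mm above the table, which clears the stoppers (62). A spring shuts it when let go: 0.07 N m at 0, 0.27 at 1 rad, so 1 to 5 N at the finger.

How it is judged:
On the way, in this order (a step that is already met when the one before it is completed fails the run):
1. the larger stopper is gripped while the flap is held open (beyond 0.2 rad) (value of joint flap above 0.2 rad and contact force between the fingers and stopper above 1 N), for 0.1 s.
2. the stopper is lowered by the gripper into the jar's mouth: its foot at least 5 mm below the rim, still held (horizontal distance between stopper and jar below 0.012 m and z of stopper in the frame of jar below 0.085 m and contact force between the fingers and stopper above 0.5 N), for 0.05 s.
At the end, for the whole second after the job is handed in: The larger stopper sits in the jar's mouth, its axis within 10 mm of the jar's, its head down on the rim (within 5 mm), upright within 10 degrees; the jar stands upright within 40 mm of where it began; the flap has sprung shut (below 0.1 rad); all is at rest and released (horizontal distance between stopper and jar below 0.01 m and z of stopper in the frame of jar between 0.06 and 0.073 m and angle between stopper's own z axis and vertical below 0.17 rad and angle between jar's own z axis and vertical below 0.1 rad and distance of jar from where it was at the start of the episode below 0.04 m and value of joint flap below 0.1 rad and linear speed of each of stopper, jar below 0.02 m/s); the robot touches nothing.
It also fails if it takes over 40 s, if anything falls off the work surface, if the arm or the gripper's body presses on something with over 40 N, if the wrist force passes 120 N, or if a joint passes its speed limit or range.

ROBOT

A 7-joint arm with a two-finger parallel gripper is mounted at the origin on the work surface. World frame = base frame: x ahead of the robot, y to its left, z up, the work surface at z = 0. Lengths are in m, angles in rad, forces in N, time in s.
With the tool pointing down it reaches from about 0.4 to 0.85 m from the base axis. Payload 4.5 kg.
Tool frame: the origin (TCP) lies between the finger pads; the fingertips stand 11 mm ahead of it and the grasp point (between the pads) lies 8 mm behind it (robot.tip_reach is the distance from the TCP to the fingertips, in m); z points along the fingers, y is the direction in which the jaws open and shut (so a half turn about z gives the same grasp; the last joint's range is limited). The gripper opens to 85 mm and grips with 20 to 120 N. Pads are 22 mm wide; open, the fingers measure 114 mm over their backs; the gripper's body (76 mm by 85 mm) begins 54 mm behind the grasp point. The pads swing forward as they close: fully open they stand 13 mm farther back than shut.
Start: joints at [-1.251, 0.689, -0.195, 1.565, 0.157, 0.902, -0.215], TCP at [0.176, 0.6, 0.242] pointing down, gripper open.
Joint ranges: [-3.01, 3.01], [-0.46, 2.08], [-1.47, 1.51], [0.13, 2.56], [-1, 4.14], [0.04, 2.09], [-2.66, 2.66]. Speed limits (rad/s): [2.57, 2.57, 3.14, 3.14, 3.14, 3.14, 3.14].

INTERFACE

Orientations are given as a 3x3 rotation matrix whose columns are the frame's x, y, z axes.
In Python, from workcell import robot gives the robot as it stands.
- The arm moves only by the tool send_rows, never from a script. Its argument "steps" is a list of rows, each an object with "translation": the shift along the tool's x, y, z in mm, a list of three; "rot": the turn, a rotation vector about the tool's x, y, z in rad, a list of three; "jaw": the finger opening in mm, from 0 to 85.4. A call has 1 to 20 rows; each row is the pose to reach, as a shift and turn from the pose commanded when the call began, along the tool's axes at that moment; what a row does not reach only later rows make up. A row lasts 1/8 s, in which the tool goes at most 62.5 mm and 10.7 degrees, less where a joint would pass 70% of its speed; a pose out of reach is approached as far as the arm can. A call with a gripper value outside its range is refused whole. The fingers move at their own pace and stop on an object; the grip force is fixed at half the most. Time passes only in rows, so rows that repeat a pose let the fingers close. It gives the time, the measured TCP pose, the force and the opening at its end, in the units of the state.
- robot.get_state(): the state, without advancing time (a new reading comes with each control period).
- robot.snapshot(name): name is "side" or "top" or "wrist"; returns the picture (480x640x3 uint8, blue, green, red); there is no depth.
- robot.camera_model(name): a dict with "fov_y" (degrees; the focal length in pixels is half the picture's height over the tangent of half this angle, whatever the lens; pixels are square), "cx", "cy" (the principal point, pixels), "dist" ([k1, k2, p1, p2, k3] as OpenCV has them; the pictures are not rectified), "pose" (4x4, takes a point from camera to world coordinates). Camera axes: x right, y down, z forward; pixel columns grow to the right and rows downward; lengths in m; the calibration is good to about 2 mm. A picture is of the moment at which its call begins: read the wrist's pose just before it. camera_model takes no time and is no camera call; for the wrist camera it gives the pose at the moment of the call.
- robot.sign_off(): hands the job in, once; it reports no verdict.
Trained networks look in the newest picture that a camera, given by its name, has taken for a name from the list of things; names that differ only in an ending like _2 or _b are one class to them, and where a whole thing is asked for, a point or a joint stands for the part that bears it (a point fixed in the world has none). Each returns a list of dicts, best first, with "conf" (0 to 1); they miss things now and then, are a little off and sometimes report something else, mostly with a low value. They report only what shows in the picture. A call takes as long as a camera call.
- robot.boxes_of(camera, query): "uv" ([column, row] in pixels, amid what is visible of it).
The state is a dict: "clock": time; "joint_positions": joint angles; "joint_vel": joint speeds; "joint_torque": joint torques, N m; "eef_pos": TCP position; "eef_rot": TCP orientation; "contact_force": force on the tool from outside, world axes, zero at the start; "moment": the same for the moment, N m; "width": finger opening in m.
Only numpy, scipy, OpenCV 4.12 (cv2) and the standard library are available. Lean on these libraries where they do the work, as an engineer would, in place of code of your own. Each camera call takes 0.05 s, during which the arm holds its last target.

## Working session

There is one attempt and no reset: what is moved stays moved. The work goes in short steps, Python scripts to look and compute and a tool call to move; the robot and the scene stay as the last step left them, time stands still between calls to the robot, and variables do not carry over. Pictures are saved under pics/ and viewed, and the job is handed in when it is done.

Besides the shell and the picture viewer there is one more tool, called after ">>>" by a JSON object that holds its "api" and its "payload", one argument or row to a line. send_rows: Moves the arm, as the interface text tells. Its arguments: {"type":"object","properties":{"steps":{"type":"array","items":{"type":"object","properties":{"translation":{"type":"array","items":{"type":"number"}},"rot":{"type":"array","items":{"type":"number"}},"jaw":{"type":"number"}}}}},"required":["steps"]}

```bash
ls; mkdir -p pics; python3 - <<'E'
from workcell import robot
import cv2,numpy as np
np.set_printoptions(precision=4,suppress=True)
s=robot.get_state();print(s)
for n in("side","top","wrist"):
    im=robot.snapshot(n);cv2.imwrite(f"pics/{n}0.png",im)
    c=robot.camera_model(n);print(n,c)
    for q in("stopper","jar","dispenser","flap"):
        try:print(n,q,robot.boxes_of(n,q)[:4])
        except Exception as e:print(n,q,e)
print(robot.tip_reach,robot.get_state()['clock'])
E
```

```text
pics
{'clock': 0.0, 'joint_positions': array([-1.2512,  0.6901, -0.1945,  1.5663,  0.1573,  0.9025, -0.2151]), 'joint_vel': array([-0.0008, -0.0005,  0.0001,  0.    ,  0.0015,  0.0003,  0.0006]), 'joint_torque': array([ -0.0003, -53.9628,  -1.267 , -15.8545,   0.009 ,   0.0096,
        -0.    ]), 'eef_pos': array([0.1761, 0.599 , 0.2415]), 'eef_rot': array([[-0.9595,  0.2819, -0.0004],
       [ 0.2819,  0.9595, -0.0018],
       [-0.0001, -0.0019, -1.    ]]), 'contact_force': array([0.181 , 0.3433, 1.0915]), 'moment': array([0.0181, 0.0311, 0.0301]), 'width': 0.08555476957345438}
side {'fov_y': 53.450012020831764, 'cx': 321.0981426018298, 'cy': 243.34376093869034, 'dist': array([-0.0467,  0.    ,  0.    ,  0.    ,  0.    ]), 'pose': array([[-0.9882, -0.0948,  0.1199,  0.4907],
       [-0.1525,  0.5568, -0.8165,  0.5275],
       [ 0.0107, -0.8252, -0.5648,  0.4468],
       [ 0.    ,  0.    ,  0.    ,  1.    ]])}
side stopper [{'uv': [339.6, 374.6], 'conf': 0.8}]
side jar [{'uv': [383.8, 192.5], 'conf': 0.67}]
side dispenser [{'uv': [301.3, 384.8], 'conf': 0.72}]
side flap [{'uv': [288.
[... 269 characters left out ...]
,
       [ 0.0343, -0.1926, -0.9807,  0.9046],
       [ 0.    ,  0.    ,  0.    ,  1.    ]])}
top stopper []
top jar [{'uv': [432.7, 284.1], 'conf': 0.98}]
top dispenser [{'uv': [194.6, 256.2], 'conf': 0.9}]
top flap [{'uv': [188.4, 242.8], 'conf': 0.82}]
wrist {'fov_y': 71.22683459506662, 'cx': 319.259194078832, 'cy': 238.8550157662501, 'dist': array([-0.0323,  0.    ,  0.    ,  0.    ,  0.    ]), 'pose': array([[ 0.2813,  0.9115,  0.3001,  0.0996],
       [ 0.9596, -0.2675, -0.0868,  0.6222],
       [ 0.0012,  0.3124, -0.9499,  0.3746],
       [ 0.    ,  0.    ,  0.    ,  1.    ]])}
wrist stopper []
wrist jar []
wrist dispenser [{'uv': [130.9, 469.5], 'conf': 0.8}]
wrist flap []
0.011 0.75
```

View pics/side0.png

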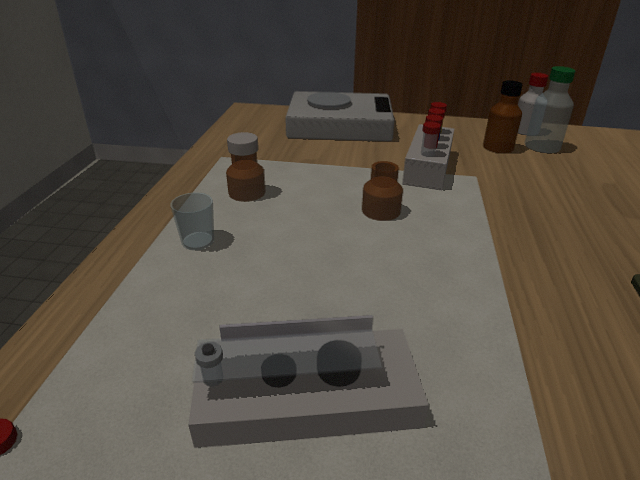

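View pics/top0.png

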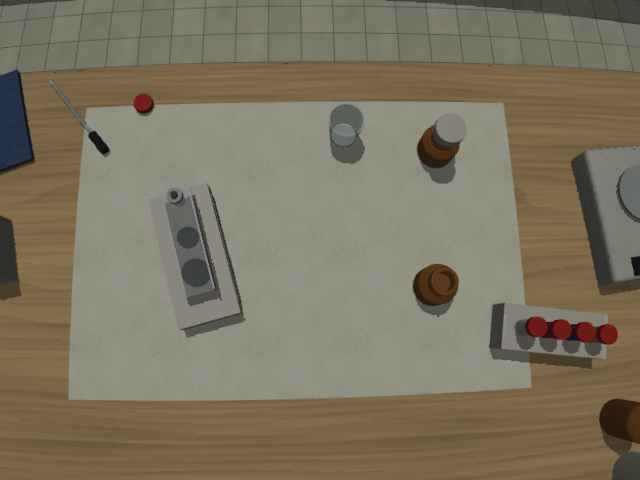

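View pics/wrist0.png

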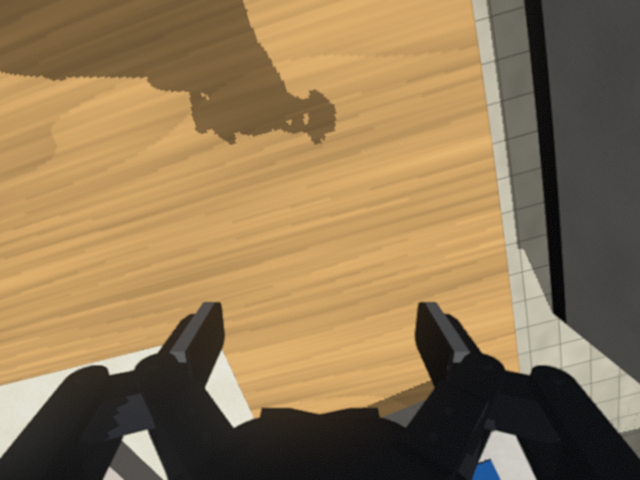

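```bash
python3 - <<'E'
import cv2
t=cv2.imread("pics/top0.png");s=cv2.imread("pics/side0.png")
a=cv2.resize(t[170:345,130:260],None,fx=4,fy=4,interpolation=3)[:, :]
b=cv2.resize(t[250:320,400:475],None,fx=8,fy=8,interpolation=3)
c=cv2.resize(s[310:450,180:430],None,fx=3.2,fy=3.2,interpolation=3)
d=cv2.resize(s[150:230,345:425],None,fx=7,fy=7,interpolation=3)
a=cv2.resize(t[170:345,130:260],None,fx=3.4,fy=3.4,interpolation=3)
for n,i in zip("abcd",(a,b,c,d)):cv2.imwrite(f"pics/z_{n}.png",i);print(i.shape)
E
```

```text
(595, 442, 3)
(560, 600, 3)
(448, 800, 3)
(560, 560, 3)
```

View pics/z_a.png

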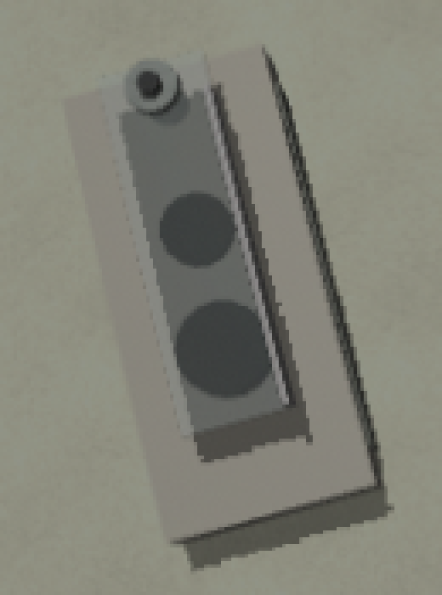

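View pics/z_b.png

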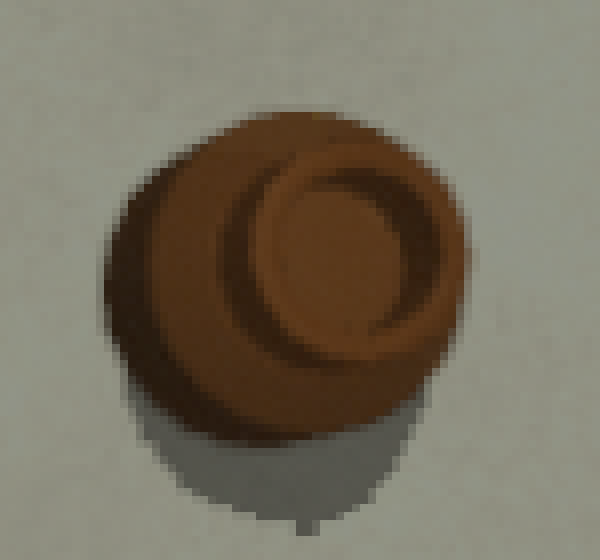

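View pics/z_c.png

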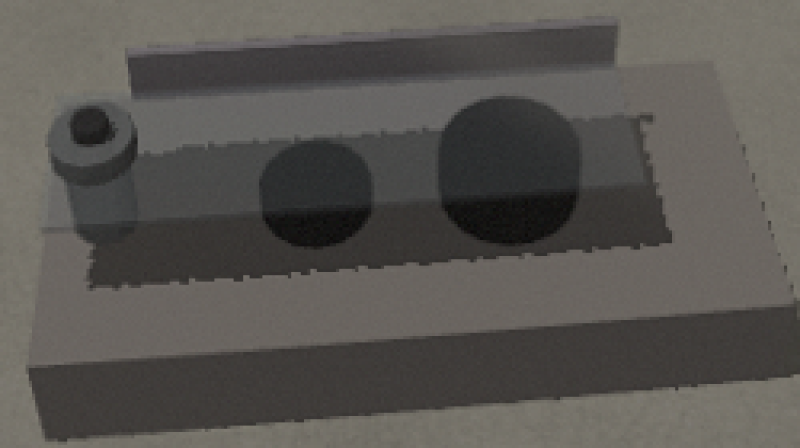

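View pics/z_d.png

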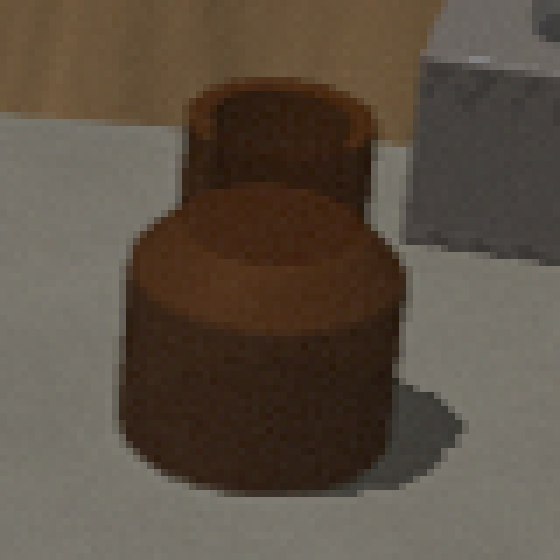

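```bash
cat > h.py <<'E'
import numpy as np,cv2
from workcell import robot
from scipy.optimize import least_squares
np.set_printoptions(precision=4,suppress=True)
def proj(c,P):
    f=240/np.tan(np.radians(c['fov_y']/2));K=np.array([[f,0,c['cx']],[0,f,c['cy']],[0,0,1.]])
    T=np.linalg.inv(np.array(c['pose']))
    return cv2.projectPoints(np.atleast_2d(P).astype(float),cv2.Rodrigues(T[:3,:3])[0],T[:3,3].copy(),K,np.array(c['dist']))[0][:,0]
def disp(p,L):
    L=np.atleast_2d(L).astype(float)/1000;c,s=np.cos(p[2]),np.sin(p[2])
    return np.c_[p[0]+c*L[:,0]-s*L[:,1],p[1]+s*L[:,0]+c*L[:,1],L[:,2]]
E
python3 - <<'E'
from h import *
T=robot.camera_model("top");S=robot.camera_model("side")
cv=lambda p,k,o:(np.array(p)+.5)/k-.5+np.array(o)
tl=[[120,55,40],[120,-55,40],[-120,-55,40],[-120,55,40],[-35,0,62]];tp=cv([[63,96],[265,45],[380,485],[172,543],[222,349]],3.4,[130,170])
sl=[[120,55,40],[-120,55,40],[-120,-55,40],[120,55,0]];sp=cv([[28,368],[795,305],[715,62],[47,440]],3.2,[180,310])
def f(p,w=(1,1)):return np.r_[w[0]*(proj(T,disp(p,tl))-tp).ravel(),w[1]*(proj(S,disp(p,sl))-sp).ravel()]
for w in((1,1),(1,0),(0,1)):
    r=least_squares(lambda p:f(p,w),[.45,.2,0.1]);print(w,r.x,f(r.x).reshape(-1,2).round(1).tolist())
# jar
th=np.linspace(0,2*np.pi,200)
ring=lambda p,r,z:np.c_[p[0]+r*np.cos(th),p[1]+r*np.sin(th),0*th+z]
def g(p,w=(1,1)):
    a=proj(T,ring(p,.024,.09));b=proj(S,ring(p,.024,.09));c=proj(S,ring(p,.036,0))
    ext=lambda q:[q[:,0].min(),q[:,0].max(),q[:,1].min(),q[:,1].max()]
    A=cv([[248,140],[470,362]],8,[400,250]);B=cv([[185,76],[377,76]],7,[345,150]);C=cv([[118,492],[392,492]],7,[345,150])
    return np.r_[w[0]*(np.array(ext(a))-[A[0,0],A[1,0],A[0,1],A[1,1]]),w[1]*(np.array(ext(b))[:3]-[B[0,0],B[1,0],B[0,1]]),w[1]*(np.array(ext(c))[[0,1,3]]-[C[0,0],C[1,0],C[0,1]])]
for w in((1,1),(1,0),(0,1)):
    r=least_squares(lambda p:g(p,w),[.4,-.2]);print(w,r.x,g(r.x).round(1))
E
```

```text
(1, 1) [0.5548 0.1847 0.2577] [[-0.9, 0.6], [-1.4, -0.7], [-1.9, -0.4], [-2.7, -0.1], [-1.0, -0.9], [0.8, -1.6], [0.4, -1.5], [-0.6, -1.4], [0.8, -0.7]]
(1, 0) [0.5542 0.182  0.261 ] [[0.4, 1.0], [-0.1, -0.4], [-0.1, -0.2], [-0.8, 0.2], [0.7, -0.6], [2.5, -3.6], [1.0, -4.0], [-0.3, -3.1], [2.4, -2.6]]
(0, 1) [0.5548 0.1864 0.2539] [[-1.6, 0.4], [-2.0, -0.6], [-3.1, -0.2], [-3.9, -0.2], [-2.1, -0.8], [-0.0, -0.6], [0.3, 0.2], [-0.4, -0.1], [0.0, 0.4]]
(1, 1) [ 0.4931 -0.2431] [ 0.   0.4 -0.5  0.5  0.1  0.2 -0.1 -0.2 -0.3  0.9]
(1, 0) [ 0.4931 -0.2427] [-0.2  0.2 -0.5  0.5  0.   0.2 -0.  -0.2 -0.3  1.1]
(0, 1) [ 0.4931 -0.2449] [ 1.1  1.5 -0.6  0.5  0.1  0.2 -0.5 -0.1 -0.3  0.4]
```

```bash
python3 - <<'E'
from h import *
s=robot.get_state();R=s['eef_rot'];t=s['eef_pos'];c=robot.camera_model("wrist")
f=240/np.tan(np.radians(c['fov_y']/2));K=np.array([[f,0,c['cx']],[0,f,c['cy']],[0,0,1.]])
for uv in([222,303],[417,303],[212,303],[428,303],[200,303],[222,350],[418,350],[438,303]):
    n=cv2.undistortPoints(np.array([[uv]],float),K,c['dist'])[0,0]
    d=R.T@(c['pose'][:3,:3]@np.r_[n,1]);o=R.T@(c['pose'][:3,3]-t)
    for yy in(.0427,.057):
        k=(np.sign(d[1])*yy-o[1])/d[1];print(uv,yy,(o+k*d)*1000)
# targets
p=[.5548,.1845,.257]
for L in([-35,-97,0],[-35,0,0]):print(disp(p,[L]))
E
```

```text
[222, 303] 0.0427 [  6.8065 -42.7     -1.0747]
[222, 303] 0.057 [-17.6025 -57.      42.8054]
[417, 303] 0.0427 [ 8.0723 42.7    -3.352 ]
[417, 303] 0.057 [-15.9816  57.      39.8892]
[212, 303] 0.0427 [ 13.662  -42.7    -13.4301]
[212, 303] 0.057 [ -8.4544 -57.      26.3181]
[428, 303] 0.0427 [ 15.3284  42.7    -16.4299]
[428, 303] 0.057 [-6.2921 57.     22.4253]
[200, 303] 0.0427 [ 20.3685 -42.7    -25.5205]
[200, 303] 0.057 [  0.4949 -57.      10.1845]
[222, 350] 0.0427 [-12.8094 -42.7     -7.8872]
[222, 350] 0.057 [-43.7783 -57.      33.7147]
[418, 350] 0.0427 [-10.2784  42.7    -11.3178]
[418, 350] 0.057 [-40.4866  57.      29.2519]
[438, 303] 0.0427 [ 20.7648  42.7    -26.2312]
[438, 303] 0.057 [ 0.9676 57.      9.337 ]
[[0.5456 0.0818 0.    ]]
[[0.5209 0.1756 0.    ]]
```

```bash
cat >> h.py <<'E'
from scipy.spatial.transform import Rotation as Ro
def goal(xyz,yaw,cmd=None):
    """tool delta (mm, rotvec) from measured pose to target xyz with tool y at world angle yaw, tool z down"""
    s=robot.get_state();R=s['eef_rot'];t=s['eef_pos']
    y=np.array([np.cos(yaw),np.sin(yaw),0]);z=np.array([0,0,-1.]);G=np.c_[np.cross(y,z),y,z]
    print('clock',s['clock'],'pos',t,'F',s['contact_force'],'w',s['width'])
    print('delta',(R.T@(np.array(xyz)-t)*1000).round(1),Ro.from_matrix(R.T@G).as_rotvec().round(4))
E
python3 - <<'E'
from h import *
p=[.5548,.1845,.257];L=disp(p,[[-35,-100,150]])[0];goal(L,p[2]+np.pi/2)
E
```

```text
clock 0.75 pos [0.1762 0.5997 0.2423] F [-0.0797 -0.3667  0.4728] w 0.08559156878412943
delta [-502.  -395.3   92.3] [ 0.0001  0.     -0.5427]
```

>>> {"api": "send_rows", "payload": {
  "steps": [
    {"translation":[-20,-16,4],"rot":[0,0,-0.03],"jaw":85},
    {"translation":[-60,-47,11],"rot":[0,0,-0.1],"jaw":85},
    {"translation":[-105,-83,19],"rot":[0,0,-0.15],"jaw":85},
    {"translation":[-150,-118,28],"rot":[0,0,-0.2],"jaw":85},
    {"translation":[-195,-154,36],"rot":[0,0,-0.25],"jaw":85},
    {"translation":[-240,-189,44],"rot":[0,0,-0.3],"jaw":85},
    {"translation":[-285,-224,52],"rot":[0,0,-0.35],"jaw":85},
    {"translation":[-330,-260,60],"rot":[0,0,-0.4],"jaw":85},
    {"translation":[-375,-295,69],"rot":[0,0,-0.45],"jaw":85},
    {"translation":[-420,-331,77],"rot":[0,0,-0.5],"jaw":85},
    {"translation":[-465,-366,85],"rot":[0,0,-0.54],"jaw":85},
    {"translation":[-495,-390,92],"rot":[0,0,-0.543],"jaw":85},
    {"translation":[-502,-395,92],"rot":[0,0,-0.543],"jaw":85},
    {"translation":[-502,-395,92],"rot":[0,0,-0.543],"jaw":85}
  ]
}}

```text
clock: 2.5
eef_pos: [0.5465, 0.0797, 0.1504]
eef_rot: [[-0.967, -0.254, 0.0], [-0.254, 0.967, 0.001], [-0.0, 0.001, -1.0]]
contact_force: [-0.4, 0.6, -0.0]
width: 0.0851
```

```bash
python3 - <<'E'
from h import *
p=[.5548,.1845,.257];L=disp(p,[[-35,-100,76]])[0];goal(L,p[2]+np.pi/2)
for n in("wrist","side"):cv2.imwrite(f"pics/{n}1.png",robot.snapshot(n))
c=robot.camera_model("wrist")
for L in([-35,0,62],[30,0,62],[-120,-55,40],[-120,55,40]):print(L,proj(c,disp(p,[L])))
E
```

```text
clock 2.5 pos [0.5465 0.0797 0.1504] F [-0.3966  0.583  -0.006 ] w 0.0851107050397174
delta [ 0.3 -0.8 74.4] [ 0.0009  0.0004 -0.0002]
[-35, 0, 62] [[457.0202 248.5981]]
[30, 0, 62] [[445.5428 328.1807]]
[-120, -55, 40] [[381.0536 121.2338]]
[-120, 55, 40] [[537.724 123.415]]
```

View pics/wrist1.png

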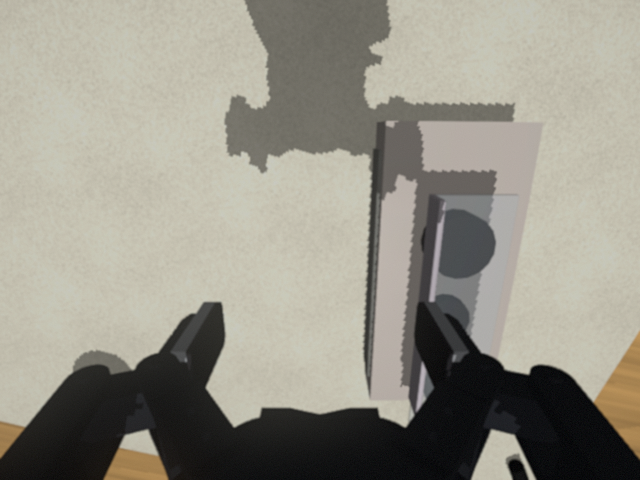

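View pics/side1.png

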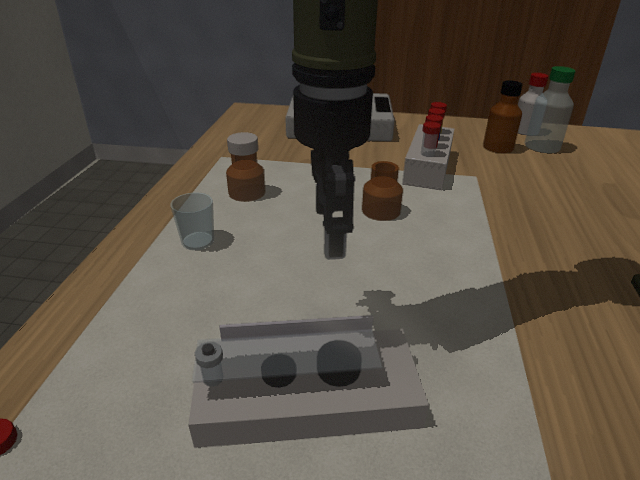

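```bash
python3 - <<'E'
from h import *
c=robot.camera_model("wrist")
p=[.5548,.1845,.257];th=np.linspace(0,2*np.pi,200)
for dx,dy in((0,0),(-3,0),(0,3)):
  o=[]
  for z in(62,40):
    q=proj(c,disp(p,np.c_[-35+dx+24*np.cos(th),dy+24*np.sin(th),0*th+z]));o+=[q.min(0),q.max(0)]
  print(dx,dy,np.array(o).round(1).tolist())
im=cv2.imread("pics/wrist1.png");cv2.imwrite("pics/z_w1.png",cv2.resize(im[100:300,360:560],None,fx=3,fy=3,interpolation=3))
E
```

```text
0 0 [[423.1, 215.6], [490.9, 279.6], [414.7, 208.3], [477.0, 267.7]]
-3 0 [[423.6, 211.3], [491.6, 275.8], [415.0, 204.3], [477.6, 264.2]]
0 3 [[427.3, 215.6], [495.1, 279.6], [418.5, 208.3], [480.8, 267.7]]
```

View pics/z_w1.png

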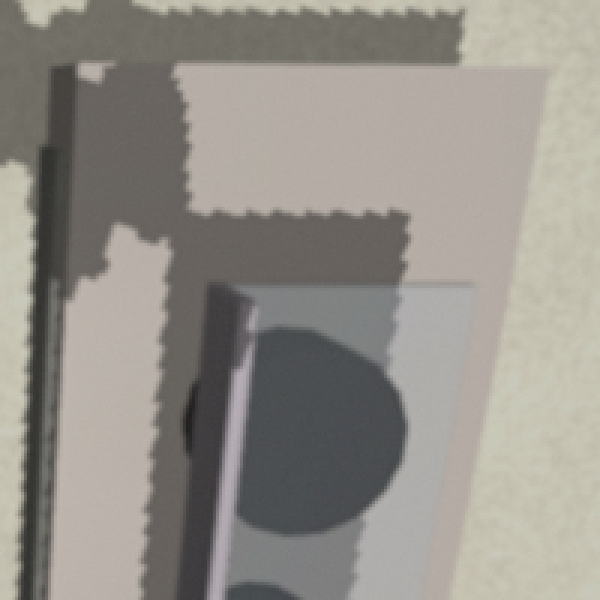

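>>> {"api": "send_rows", "payload": {
  "steps": [
    {"translation":[0,0,15],"rot":[0,0,0],"jaw":85},
    {"translation":[0,0,40],"rot":[0,0,0],"jaw":85},
    {"translation":[0,0,62],"rot":[0,0,0],"jaw":85},
    {"translation":[0,0,74],"rot":[0,0,0],"jaw":85},
    {"translation":[0,0,74],"rot":[0,0,0],"jaw":85},
    {"translation":[0,0,74],"rot":[0,0,0],"jaw":85}
  ]
}}

```text
clock: 3.35
eef_pos: [0.5468, 0.0796, 0.0768]
eef_rot: [[-0.967, -0.255, 0.001], [-0.255, 0.967, 0.0], [-0.001, 0.0, -1.0]]
contact_force: [-0.6, -0.9, 0.6]
width: 0.0854
```

```bash
python3 - <<'E'
from h import *
p=[.5542,.1869,.257];L=disp(p,[[-35,0,76]])[0];goal(L,p[2]+np.pi/2)
for n in("wrist","side"):cv2.imwrite(f"pics/{n}2.png",robot.snapshot(n))
s=cv2.imread("pics/side2.png");cv2.imwrite("pics/z_s2.png",cv2.resize(s[180:420,180:440],None,fx=2.4,fy=2.4,interpolation=3))
S=robot.camera_model("side");R=robot.get_state();
for y in(42.7,57):
  for z in(-4,0,11):print(y,z,proj(S,R['eef_pos']+R['eef_rot']@np.array([[11,y,z],[-11,y,z]]).T[:, 0]/1000))
E
```

```text
clock 3.35 pos [0.5468 0.0796 0.0768] F [-0.5608 -0.9207  0.6091] w 0.08538055355972485
delta [  0.5 101.9   0.8] [0.0002 0.001  0.0006]
42.7 -4 [[342.2272 304.8602]]
42.7 0 [[342.0963 307.474 ]]
42.7 11 [[341.7415 314.5492]]
57 -4 [[344.012  313.3771]]
57 0 [[343.8704 316.0103]]
57 11 [[343.4868 323.1354]]
```

View pics/z_s2.png

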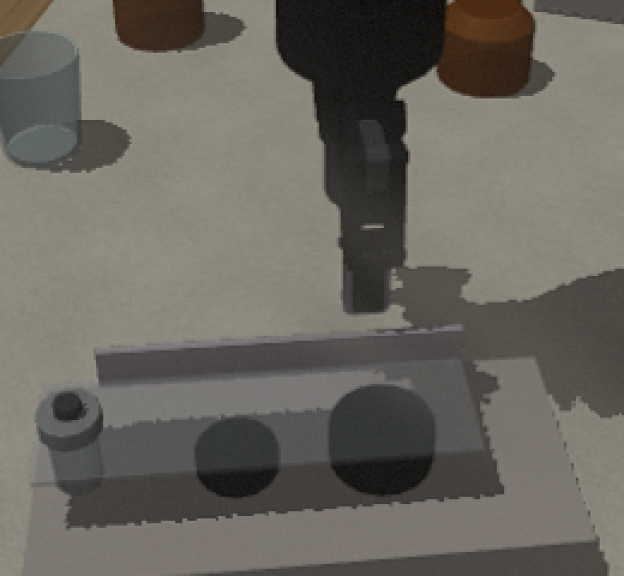

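View pics/wrist2.png

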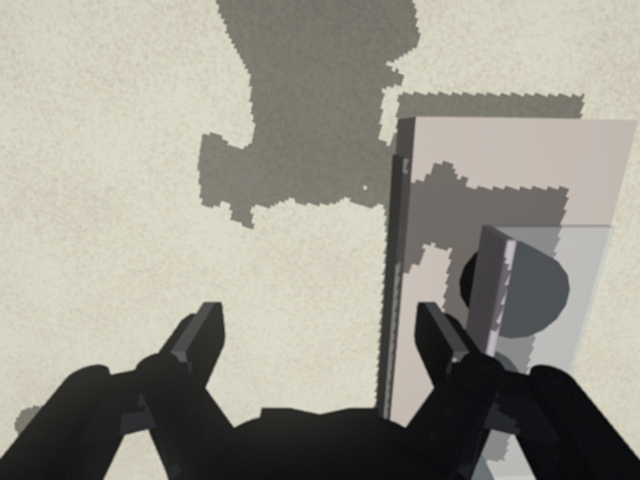

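>>> {"api": "send_rows", "payload": {
  "steps": [
    {"translation":[0,5,0],"rot":[0,0,0],"jaw":85},
    {"translation":[0,12,0],"rot":[0,0,0],"jaw":85},
    {"translation":[0,20,0],"rot":[0,0,0],"jaw":85},
    {"translation":[0,30,0],"rot":[0,0,0],"jaw":85},
    {"translation":[0,40,0],"rot":[0,0,0],"jaw":85},
    {"translation":[0,50,0],"rot":[0,0,0],"jaw":85},
    {"translation":[0,60,0],"rot":[0,0,0],"jaw":85},
    {"translation":[0,70,0],"rot":[0,0,0],"jaw":85},
    {"translation":[0,80,0],"rot":[0,0,0],"jaw":85},
    {"translation":[0,90,0],"rot":[0,0,0],"jaw":85},
    {"translation":[0,98,0],"rot":[0,0,0],"jaw":85},
    {"translation":[0,102,0],"rot":[0,0,0],"jaw":85},
    {"translation":[0,102,0],"rot":[0,0,0],"jaw":85}
  ]
}}

```text
clock: 5.08
eef_pos: [0.5202, 0.1781, 0.0762]
eef_rot: [[-0.967, -0.255, -0.0], [-0.255, 0.967, 0.0], [0.0, 0.0, -1.0]]
contact_force: [0.1, -1.5, -0.9]
width: 0.0849
```

```bash
python3 - <<'E'
from h import *
p=[.5542,.1869,.257];L=disp(p,[[-35,0,52]])[0];goal(L,p[2]+np.pi/2)
for n in("wrist","side"):cv2.imwrite(f"pics/{n}3.png",robot.snapshot(n))
c=robot.camera_model("wrist");th=np.linspace(0,2*np.pi,200)
for z in(62,40):
    q=proj(c,disp(p,np.c_[-35+24*np.cos(th),24*np.sin(th),0*th+z]));print(z,q.min(0),q.max(0))
E
```

```text
clock 5.075 pos [0.5202 0.1781 0.0762] F [ 0.0515 -1.4787 -0.9345] w 0.0848664145595549
delta [-0.1 -0.1 24.2] [ 0.0001 -0.0004  0.0007]
62 [271.2837 254.9123] [369.142  342.1628]
40 [276.656 240.071] [363.5104 319.1436]
```

View pics/wrist3.png

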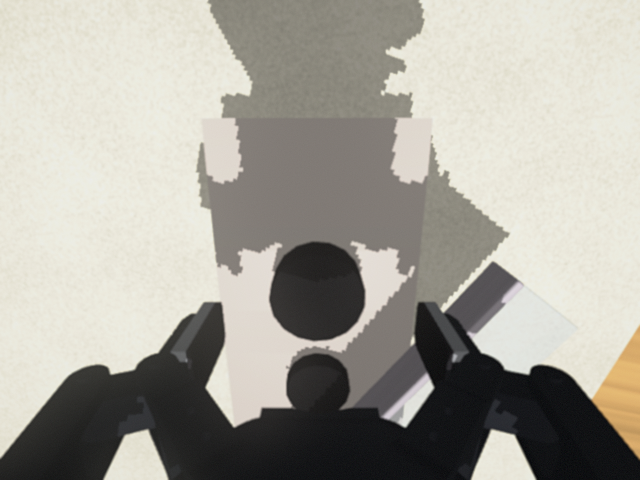

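View pics/side3.png

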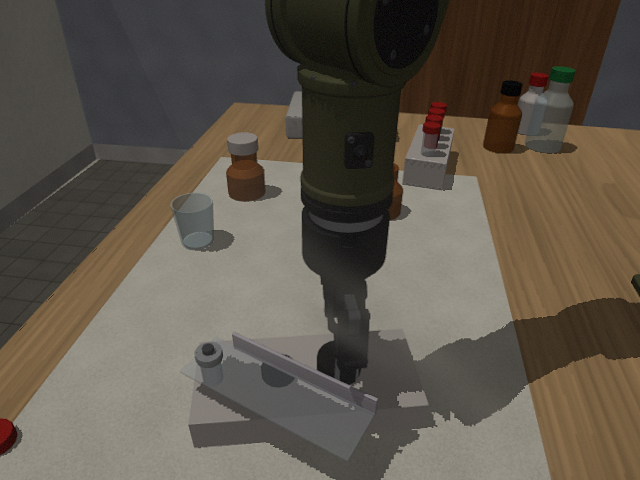

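>>> {"api": "send_rows", "payload": {
  "steps": [
    {"translation":[0,-1,5],"rot":[0,0,0],"jaw":85},
    {"translation":[0,-1,12],"rot":[0,0,0],"jaw":85},
    {"translation":[0,-1,19],"rot":[0,0,0],"jaw":85},
    {"translation":[0,-1,24],"rot":[0,0,0],"jaw":85},
    {"translation":[0,-1,24],"rot":[0,0,0],"jaw":85}
  ]
}}

```text
clock: 5.8
eef_pos: [0.5204, 0.1766, 0.0516]
eef_rot: [[-0.967, -0.254, -0.001], [-0.254, 0.967, -0.001], [0.001, -0.0, -1.0]]
contact_force: [-0.6, -0.4, -1.3]
width: 0.0847
```

```bash
python3 - <<'E'
from h import *
p=[.5542,.1869,.257];L=disp(p,[[-35,0,52]])[0];goal(L,p[2]+np.pi/2)
for n in("wrist","side"):cv2.imwrite(f"pics/{n}4.png",robot.snapshot(n))
s=cv2.imread("pics/side4.png");cv2.imwrite("pics/z_s4.png",cv2.resize(s[280:460,180:440],None,fx=3,fy=3,interpolation=3))
E
```

```text
clock 5.8 pos [0.5204 0.1766 0.0516] F [-0.6457 -0.4308 -1.3286] w 0.0846830790665045
delta [-0.3  1.4 -0.4] [-0.0004 -0.0012  0.0002]
```

View pics/z_s4.png

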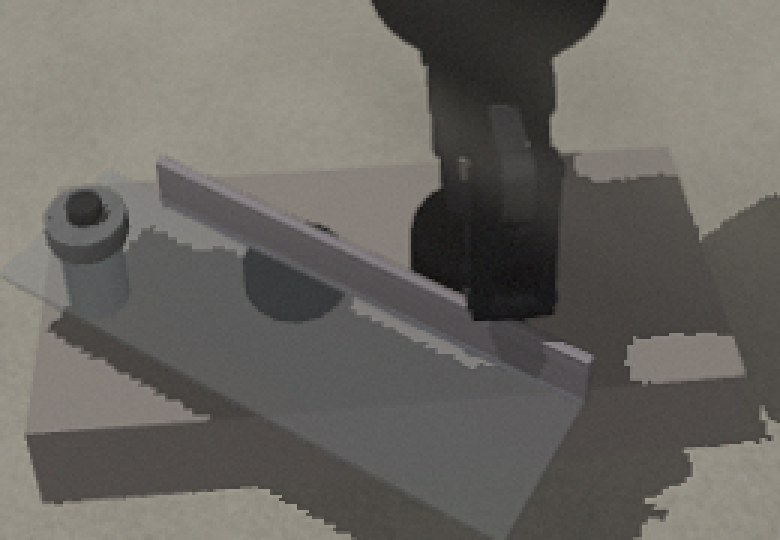

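View pics/wrist4.png

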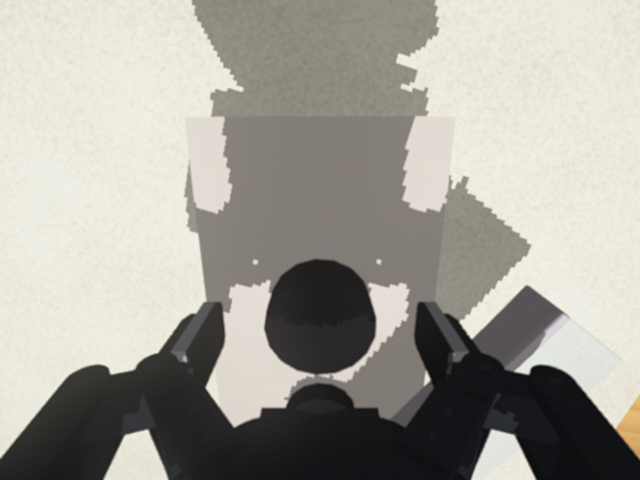

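>>> {"api": "send_rows", "payload": {
  "steps": [
    {"translation":[0,0,0],"rot":[0,0,0],"jaw":70},
    {"translation":[0,0,0],"rot":[0,0,0],"jaw":60},
    {"translation":[0,0,0],"rot":[0,0,0],"jaw":52},
    {"translation":[0,0,0],"rot":[0,0,0],"jaw":42},
    {"translation":[0,0,0],"rot":[0,0,0],"jaw":40},
    {"translation":[0,0,0],"rot":[0,0,0],"jaw":40},
    {"translation":[0,0,0],"rot":[0,0,0],"jaw":40}
  ]
}}

```text
clock: 6.78
eef_pos: [0.5169, 0.1798, 0.0572]
eef_rot: [[-0.966, -0.26, -0.002], [-0.26, 0.966, 0.003], [0.001, 0.003, -1.0]]
contact_force: [-18.4, -3.8, 49.8]
width: 0.0457
```

```bash
python3 - <<'E'
from h import *
p=[.5542,.1869,.257];L=disp(p,[[-35,0,52]])[0];goal(L,p[2]+np.pi/2)
for n in("wrist","side"):cv2.imwrite(f"pics/{n}5.png",robot.snapshot(n))
s=cv2.imread("pics/side5.png");cv2.imwrite("pics/z_s5.png",cv2.resize(s[280:460,180:440],None,fx=3,fy=3,interpolation=3))
E
```

```text
clock 6.775 pos [0.5169 0.1798 0.0572] F [-18.4153  -3.8145  49.8232] w 0.045735406101168455
delta [-2.8 -2.6  5.2] [ 0.0029 -0.0011  0.006 ]
```

View pics/z_s5.png

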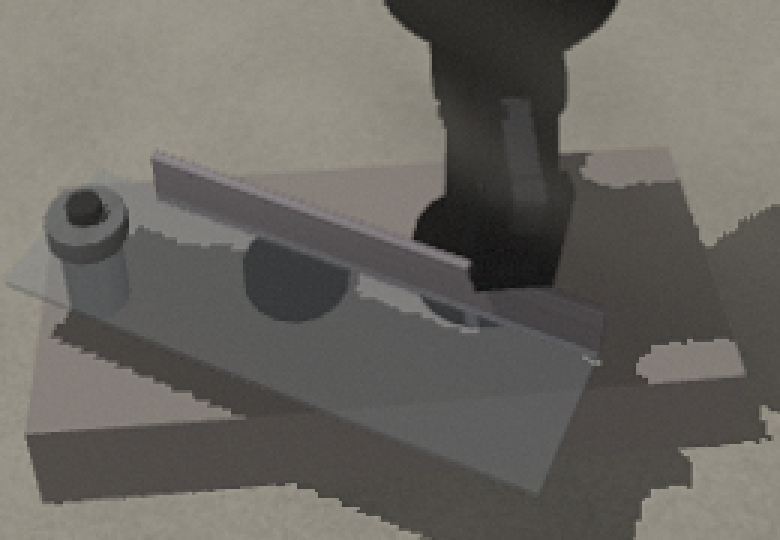

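View pics/wrist5.png

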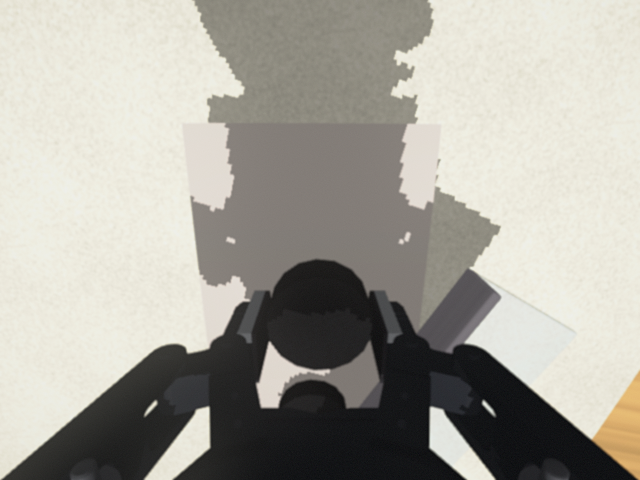

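```bash
python3 - <<'E'
from h import *
S=robot.camera_model("side");s=robot.get_state()
for y in(24,36):
  for z in(0,5,10,15):print(y,z,proj(S,s['eef_pos']+s['eef_rot']@(np.array([0,y,z])/1000)), (proj(S,s['eef_pos']+s['eef_rot']@(np.array([0,y,z])/1000))-[180,280])*3)
E
```

```text
24 0 [[346.0311 378.55  ]] [[498.0933 295.6499]]
24 5 [[345.8387 381.7531]] [[497.5161 305.2593]]
24 10 [[345.6484 384.9179]] [[496.9453 314.7537]]
24 15 [[345.4603 388.0451]] [[496.3809 324.1352]]
36 0 [[347.8389 387.938 ]] [[503.5168 323.814 ]]
36 5 [[347.6314 391.1464]] [[502.8943 333.4392]]
36 10 [[347.4263 394.3156]] [[502.2789 342.9467]]
36 15 [[347.2235 397.4462]] [[501.6706 352.3385]]
```

>>> {"api": "send_rows", "payload": {
  "steps": [
    {"translation":[0,0,-3],"rot":[0,0,0],"jaw":40},
    {"translation":[0,0,-6],"rot":[0,0,0],"jaw":40},
    {"translation":[0,0,-8],"rot":[0,0,0],"jaw":40},
    {"translation":[0,0,-8],"rot":[0,0,0],"jaw":40}
  ]
}}

```text
clock: 7.38
eef_pos: [0.5207, 0.1769, 0.0605]
eef_rot: [[-0.967, -0.254, 0.0], [-0.254, 0.967, 0.0], [-0.0, 0.0, -1.0]]
contact_force: [-2.6, -1.9, 2.7]
width: 0.0455
```

```bash
python3 - <<'E'
from h import *
p=[.5542,.1869,.257];L=disp(p,[[-35,0,52]])[0];goal(L,p[2]+np.pi/2)
for n in("wrist","side"):cv2.imwrite(f"pics/{n}6.png",robot.snapshot(n))
s=cv2.imread("pics/side6.png");cv2.imwrite("pics/z_s6.png",cv2.resize(s[280:460,180:440],None,fx=3,fy=3,interpolation=3))
E
```

```text
clock 7.375 pos [0.5207 0.1769 0.0605] F [-2.6407 -1.8868  2.6657] w 0.045507687144437585
delta [0.1 1.2 8.5] [0.0001 0.0002 0.0002]
```

View pics/z_s6.png

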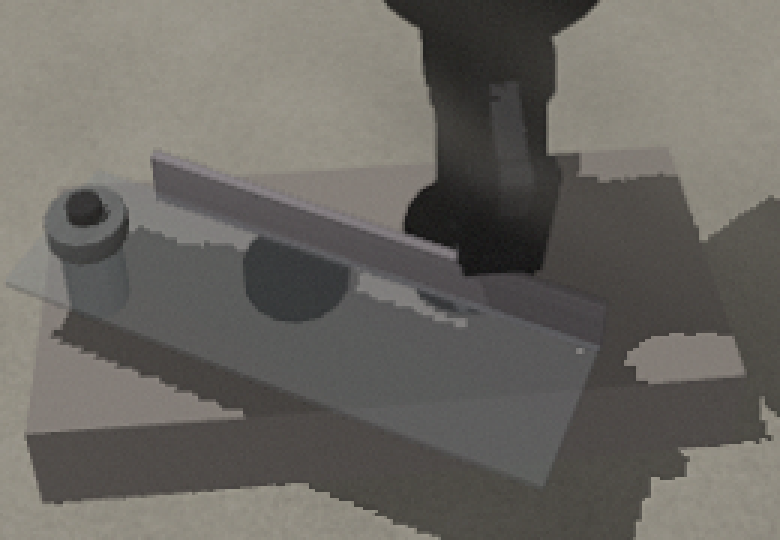

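View pics/wrist6.png

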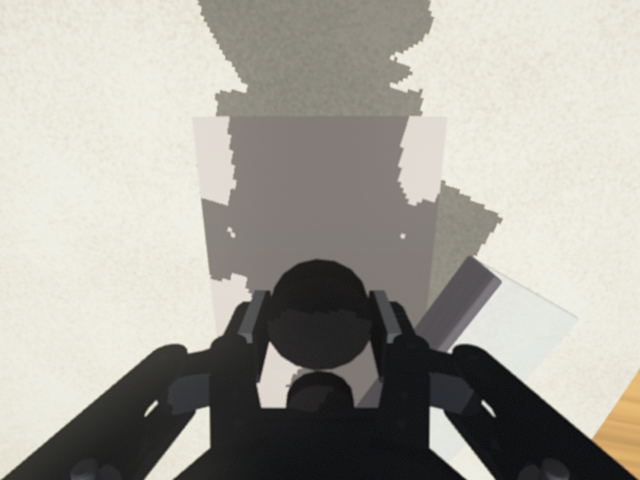

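>>> {"api": "send_rows", "payload": {
  "steps": [
    {"translation":[0,0,-6],"rot":[0,0,0],"jaw":40},
    {"translation":[0,0,-14],"rot":[0,0,0],"jaw":40},
    {"translation":[0,0,-22],"rot":[0,0,0],"jaw":40},
    {"translation":[0,0,-26],"rot":[0,0,0],"jaw":40},
    {"translation":[0,0,-26],"rot":[0,0,0],"jaw":40}
  ]
}}

```text
clock: 8.1
eef_pos: [0.5212, 0.177, 0.0869]
eef_rot: [[-0.967, -0.254, 0.001], [-0.254, 0.967, 0.001], [-0.001, 0.0, -1.0]]
contact_force: [-0.2, -1.4, 0.7]
width: 0.0455
```

```bash
python3 - <<'E'
from h import *
p=[.5542,.1869,.257];L=disp(p,[[-35,0,52]])[0];goal(L,p[2]+np.pi/2)
for n in("wrist","side"):cv2.imwrite(f"pics/{n}7.png",robot.snapshot(n))
s=cv2.imread("pics/side7.png");cv2.imwrite("pics/z_s7.png",cv2.resize(s[260:440,180:440],None,fx=3,fy=3,interpolation=3))
E
```

```text
clock 8.1 pos [0.5212 0.177  0.0869] F [-0.2225 -1.3555  0.6657] w 0.04552309253951426
delta [ 0.6  1.1 34.9] [0.0003 0.0013 0.0001]
```

View pics/z_s7.png

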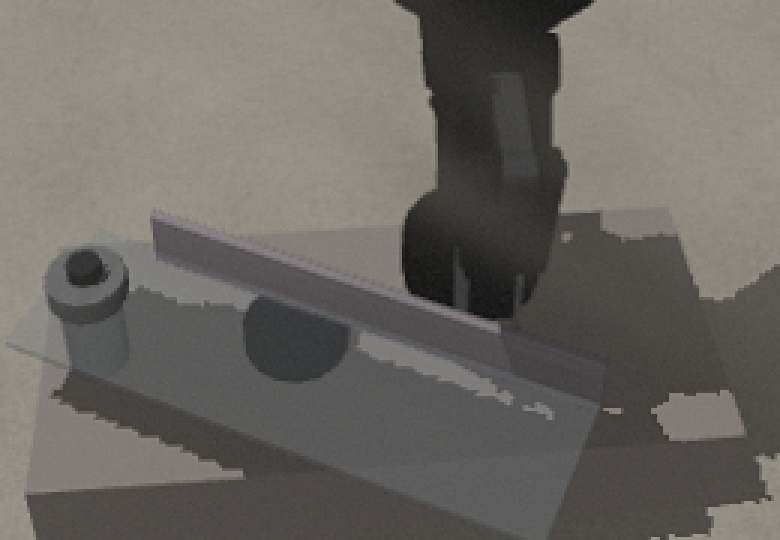

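View pics/wrist7.png

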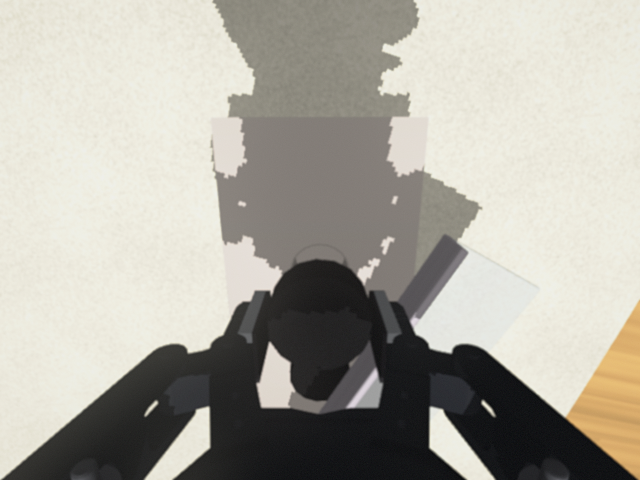

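>>> {"api": "send_rows", "payload": {
  "steps": [
    {"translation":[0,-4,0],"rot":[0,0,0],"jaw":40},
    {"translation":[0,-12,0],"rot":[0,0,0],"jaw":40},
    {"translation":[0,-22,0],"rot":[0,0,0],"jaw":40},
    {"translation":[0,-32,0],"rot":[0,0,0],"jaw":40},
    {"translation":[0,-42,0],"rot":[0,0,0],"jaw":40},
    {"translation":[0,-52,0],"rot":[0,0,0],"jaw":40},
    {"translation":[0,-62,0],"rot":[0,0,0],"jaw":40},
    {"translation":[0,-72,0],"rot":[0,0,0],"jaw":40},
    {"translation":[0,-82,0],"rot":[0,0,0],"jaw":40},
    {"translation":[0,-92,0],"rot":[0,0,0],"jaw":40},
    {"translation":[0,-100,-10],"rot":[0,0,0],"jaw":40},
    {"translation":[0,-108,-35],"rot":[0,0,0],"jaw":40},
    {"translation":[0,-112,-65],"rot":[0,0,0],"jaw":40},
    {"translation":[0,-112,-90],"rot":[0,0,0],"jaw":40},
    {"translation":[0,-112,-100],"rot":[0,0,0],"jaw":40},
    {"translation":[0,-112,-100],"rot":[0,0,0],"jaw":40}
  ]
}}

```text
clock: 10.2
eef_pos: [0.5495, 0.0685, 0.1868]
eef_rot: [[-0.967, -0.254, 0.001], [-0.254, 0.967, 0.0], [-0.001, -0.0, -1.0]]
contact_force: [0.4, 0.2, -1.0]
width: 0.0452
```

```bash
python3 - <<'E'
from h import *
goal([.4931,-.243,.187],.257+np.pi/2)
for n in("wrist","side"):cv2.imwrite(f"pics/{n}8.png",robot.snapshot(n))
E
```

```text
clock 10.2 pos [0.5495 0.0685 0.1868] F [ 0.4265  0.185  -1.0395] w 0.04518071920471781
delta [ 133.8 -286.9   -0.4] [-0.      0.0012  0.0002]
```

View pics/side8.png

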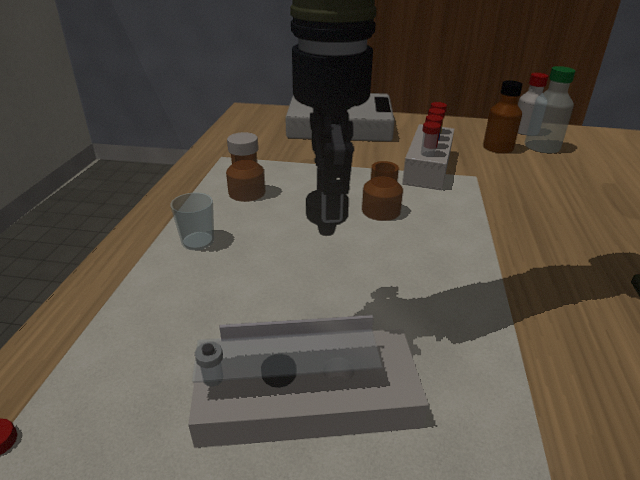

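View pics/wrist8.png

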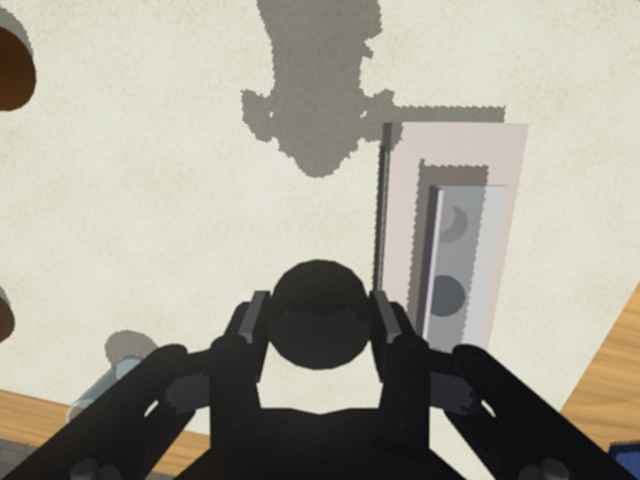

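```bash
python3 - <<'E'
from h import *
s=cv2.imread("pics/side8.png");cv2.imwrite("pics/z_s8.png",cv2.resize(s[170:250,285:365],None,fx=7,fy=7,interpolation=3))
w=cv2.imread("pics/wrist8.png");cv2.imwrite("pics/z_w8.png",cv2.resize(w[240:390,220:420],None,fx=4,fy=4,interpolation=3))
S=robot.camera_model("side");W=robot.camera_model("wrist");st=robot.get_state();th=np.linspace(0,2*np.pi,100)
for z0 in(36,39,42):
 for x0 in(-5,0,5):
  o=[]
  for r,h in((24,44),(24,22),(9,0)):
    P=st['eef_pos']+(st['eef_rot']@(np.c_[x0+r*np.cos(th),r*np.sin(th),0*th+z0-h].T/1000)).T
    q=(proj(S,P)-[285,170])*7;v=proj(W,P);o.append(np.r_[q.min(0),q.max(0),v.min(0),v.max(0)].round(0))
  print(z0,x0,np.array(o).tolist())
E
```

```text
36 -5 [[132.0, 112.0, 437.0, 259.0, 264.0, 285.0, 375.0, 380.0], [134.0, 229.0, 432.0, 382.0, 271.0, 264.0, 368.0, 350.0], [226.0, 389.0, 335.0, 448.0, 303.0, 274.0, 335.0, 303.0]]
36 0 [[164.0, 111.0, 469.0, 258.0, 263.0, 274.0, 375.0, 371.0], [164.0, 228.0, 463.0, 381.0, 270.0, 254.0, 368.0, 342.0], [256.0, 387.0, 366.0, 447.0, 303.0, 266.0, 335.0, 295.0]]
36 5 [[195.0, 109.0, 500.0, 256.0, 262.0, 262.0, 376.0, 362.0], [195.0, 227.0, 493.0, 379.0, 270.0, 244.0, 369.0, 333.0], [286.0, 386.0, 396.0, 445.0, 303.0, 257.0, 336.0, 287.0]]
39 -5 [[132.0, 128.0, 437.0, 276.0, 265.0, 282.0, 374.0, 375.0], [134.0, 245.0, 431.0, 399.0, 271.0, 262.0, 367.0, 346.0], [226.0, 404.0, 335.0, 463.0, 303.0, 272.0, 335.0, 301.0]]
39 0 [[164.0, 127.0, 468.0, 275.0, 264.0, 271.0, 374.0, 367.0], [165.0, 244.0, 462.0, 397.0, 271.0, 252.0, 367.0, 338.0], [256.0, 403.0, 365.0, 462.0, 303.0, 264.0, 335.0, 293.0]]
39 5 [[195.0, 126.0, 499.0, 273.0, 264.0, 260.0, 375.0, 358.0], [195.0, 242.0, 492.0, 396.0, 270.0, 242.0, 368.0, 330.0], [286.0, 401.0, 395.0, 460.0, 303.0, 255.0, 335.0, 285.0]]
42 -5 [[132.0, 144.0, 436.0, 293.0, 266.0, 279.0, 373.0, 371.0], [134.0, 261.0, 430.0, 415.0, 272.0, 260.0, 366.0, 343.0], [226.0, 419.0, 335.0, 479.0, 303.0, 270.0, 335.0, 298.0]]
42 0 [[164.0, 143.0, 467.0, 292.0, 265.0, 268.0, 373.0, 362.0], [165.0, 259.0, 461.0, 413.0, 272.0, 250.0, 367.0, 335.0], [256.0, 418.0, 365.0, 477.0, 303.0, 262.0, 335.0, 291.0]]
42 5 [[195.0, 142.0, 498.0, 290.0, 265.0, 257.0, 374.0, 353.0], [195.0, 258.0, 491.0, 412.0, 271.0, 240.0, 367.0, 327.0], [286.0, 416.0, 394.0, 476.0, 303.0, 253.0, 335.0, 283.0]]
```

View pics/z_s8.png

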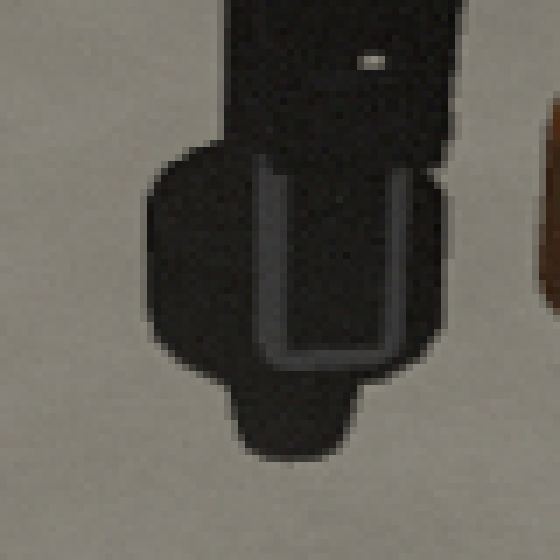

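View pics/z_w8.png

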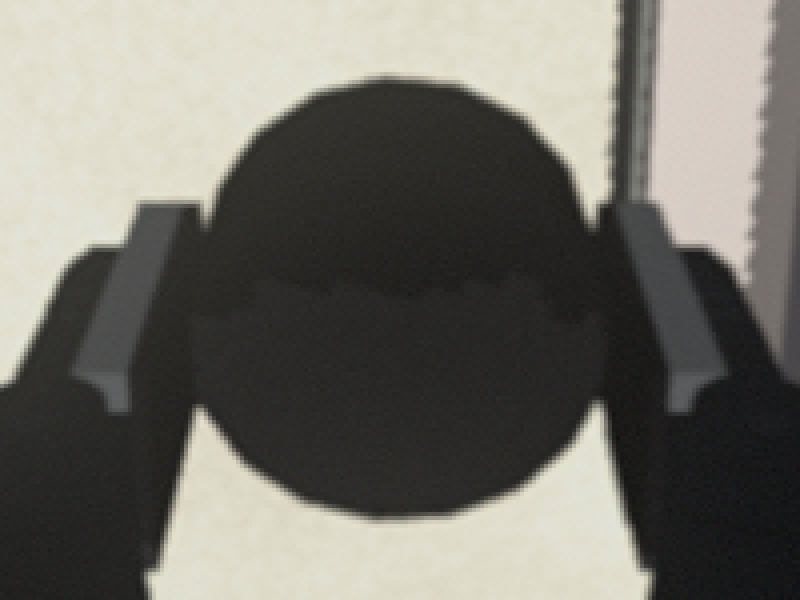

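>>> {"api": "send_rows", "payload": {
  "steps": [
    {"translation":[5,-12,0],"rot":[0,0,0],"jaw":40},
    {"translation":[17,-36,0],"rot":[0,0,0],"jaw":40},
    {"translation":[33,-70,0],"rot":[0,0,0],"jaw":40},
    {"translation":[49,-104,0],"rot":[0,0,0],"jaw":40},
    {"translation":[65,-138,0],"rot":[0,0,0],"jaw":40},
    {"translation":[82,-172,0],"rot":[0,0,0],"jaw":40},
    {"translation":[98,-206,0],"rot":[0,0,0],"jaw":40},
    {"translation":[114,-240,0],"rot":[0,0,0],"jaw":40},
    {"translation":[127,-267,0],"rot":[0,0,0],"jaw":40},
    {"translation":[134,-282,0],"rot":[0,0,0],"jaw":40},
    {"translation":[136.3,-287,8],"rot":[0,0,0],"jaw":40},
    {"translation":[136.3,-287,22],"rot":[0,0,0],"jaw":40},
    {"translation":[136.3,-287,22],"rot":[0,0,0],"jaw":40},
    {"translation":[136.3,-287,22],"rot":[0,0,0],"jaw":40}
  ]
}}

```text
clock: 12.05
eef_pos: [0.4908, -0.2424, 0.1641]
eef_rot: [[-0.967, -0.256, -0.0], [-0.256, 0.967, 0.001], [-0.0, 0.001, -1.0]]
contact_force: [-0.3, 0.1, -0.4]
width: 0.0459
```

```bash
python3 - <<'E'
from h import *
goal([.4907,-.2437,.165],.257+np.pi/2)
for n in("wrist","side","top"):cv2.imwrite(f"pics/{n}9.png",robot.snapshot(n))
s=cv2.imread("pics/side9.png");cv2.imwrite("pics/z_s9.png",cv2.resize(s[120:230,335:435],None,fx=5,fy=5,interpolation=3))
S=robot.camera_model("side");st=robot.get_state();W=robot.camera_model("wrist");th=np.linspace(0,2*np.pi,100)
ring=lambda r,z:np.c_[.4931+r*np.cos(th),-.2431+r*np.sin(th),0*th+z]
for r,z in((24,90),(36,0),(36,55)):
    q=(proj(S,ring(r/1000,z/1000))-[335,120])*5;v=proj(W,ring(r/1000,z/1000));print(r,z,np.r_[q.min(0),q.max(0),v.min(0),v.max(0)].round(0))
for r,h in((24,44),(24,22),(9,0)):
    P=st['eef_pos']+(st['eef_rot']@(np.c_[-2.5+r*np.cos(th),r*np.sin(th),0*th+39-h].T/1000)).T
    q=(proj(S,P)-[335,120])*5;v=proj(W,P);print(h,np.r_[q.min(0),q.max(0),v.min(0),v.max(0)].round(0))
E
```

```text
clock 12.05 pos [ 0.4908 -0.2424  0.1641] F [-0.3244  0.1323 -0.4243] w 0.04587392627314736
delta [ 0.5 -1.2 -0.9] [0.0008 0.0001 0.0022]
24 90 [180. 202. 318. 261. 282. 224. 355. 291.]
36 0 [131. 405. 326. 504. 279. 183. 358. 259.]
36 55 [140. 275. 342. 368. 271. 195. 366. 284.]
44 [196. -14. 342.  38. 265. 276. 374. 371.]
22 [191.  48. 335. 102. 271. 257. 367. 342.]
0 [231. 125. 284. 146. 303. 268. 335. 297.]
```

View pics/z_s9.png

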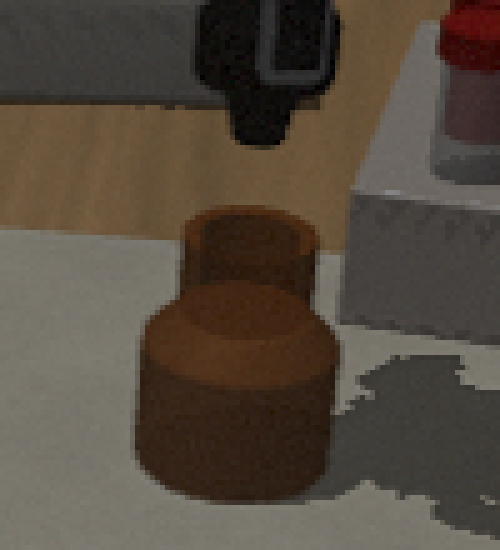

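View pics/wrist9.png

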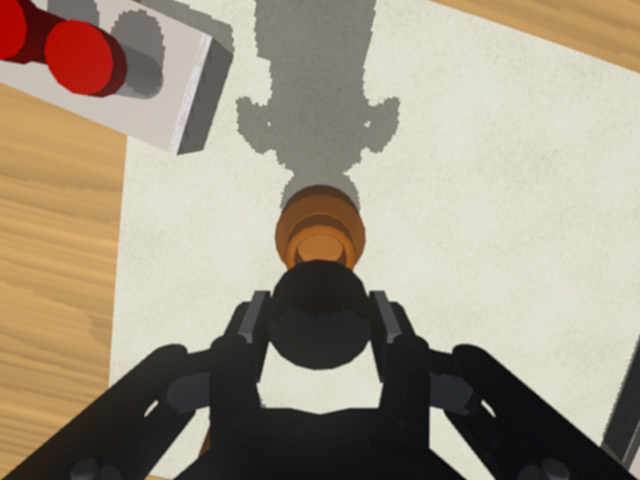

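View pics/top9.png

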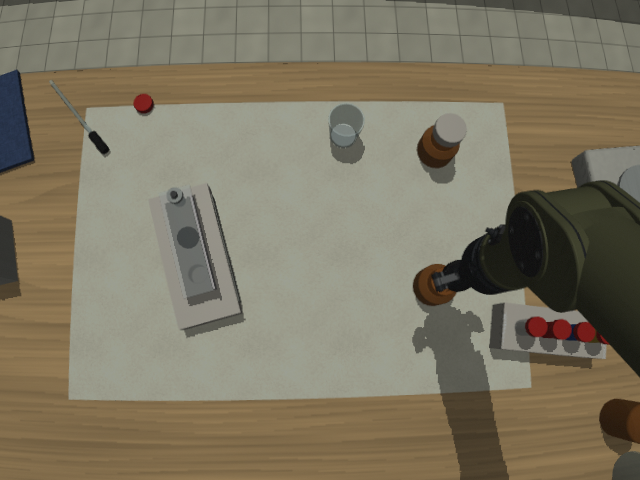

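>>> {"api": "send_rows", "payload": {
  "steps": [
    {"translation":[0,0,8],"rot":[0,0,0],"jaw":40},
    {"translation":[0,0,20],"rot":[0,0,0],"jaw":40},
    {"translation":[0,0,30],"rot":[0,0,0],"jaw":40},
    {"translation":[0,0,37],"rot":[0,0,0],"jaw":40},
    {"translation":[0,0,43],"rot":[0,0,0],"jaw":40},
    {"translation":[0,0,48],"rot":[0,0,0],"jaw":40},
    {"translation":[0,0,51],"rot":[0,0,0],"jaw":40},
    {"translation":[0,0,51],"rot":[0,0,0],"jaw":40}
  ]
}}

```text
clock: 13.2
eef_pos: [0.4904, -0.2437, 0.1132]
eef_rot: [[-0.967, -0.254, -0.0], [-0.254, 0.967, 0.0], [0.0, 0.0, -1.0]]
contact_force: [-0.7, -0.1, -0.9]
width: 0.0458
```

```bash
python3 - <<'E'
from h import *
goal([.4907,-.2437,.107],.257+np.pi/2)
for n in("wrist","side"):cv2.imwrite(f"pics/{n}10.png",robot.snapshot(n))
s=cv2.imread("pics/side10.png");cv2.imwrite("pics/z_s10.png",cv2.resize(s[130:230,335:435],None,fx=6,fy=6,interpolation=3))
E
```

```text
clock 13.2 pos [ 0.4904 -0.2437  0.1132] F [-0.683  -0.0756 -0.9178] w 0.04576487656365264
delta [-0.3 -0.1  6.2] [ 0.0001 -0.0001  0.0002]
```

View pics/z_s10.png

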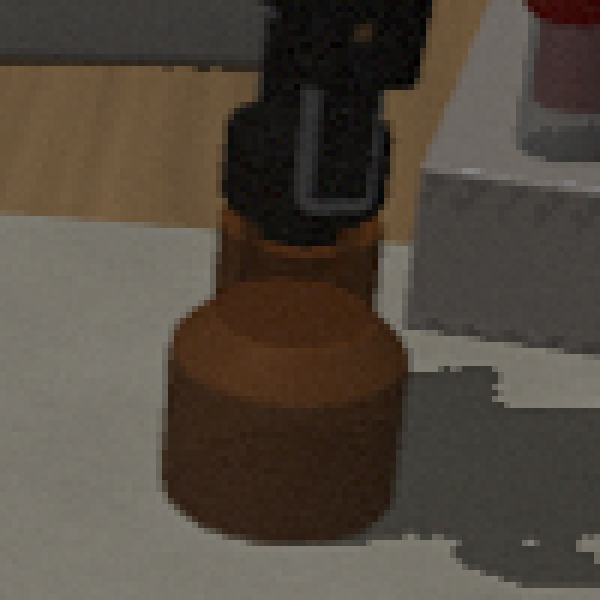

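View pics/wrist10.png

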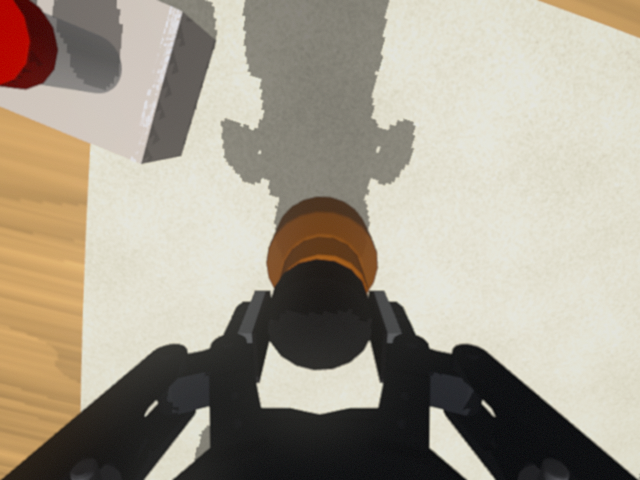

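>>> {"api": "send_rows", "payload": {
  "steps": [
    {"translation":[-1,0.3,2],"rot":[0,0,0],"jaw":40},
    {"translation":[-1,0.3,4],"rot":[0,0,0],"jaw":40},
    {"translation":[-1,0.3,6],"rot":[0,0,0],"jaw":40},
    {"translation":[-1,0.3,6],"rot":[0,0,0],"jaw":40}
  ]
}}

```text
clock: 13.8
eef_pos: [0.4914, -0.2431, 0.1073]
eef_rot: [[-0.967, -0.254, 0.0], [-0.254, 0.967, -0.0], [-0.0, -0.0, -1.0]]
contact_force: [0.7, 0.9, 1.1]
width: 0.0454
```

```bash
python3 - <<'E'
from h import *
goal([.4907,-.2437,.107],.257+np.pi/2)
for n in("side",):cv2.imwrite(f"pics/{n}11.png",robot.snapshot(n))
s=cv2.imread("pics/side11.png");cv2.imwrite("pics/z_s11.png",cv2.resize(s[130:230,335:435],None,fx=6,fy=6,interpolation=3))
E
```

```text
clock 13.8 pos [ 0.4914 -0.2431  0.1073] F [0.6505 0.8979 1.0934] w 0.04544796465880504
delta [ 0.8 -0.4  0.3] [-0.      0.      0.0003]
```

View pics/z_s11.png

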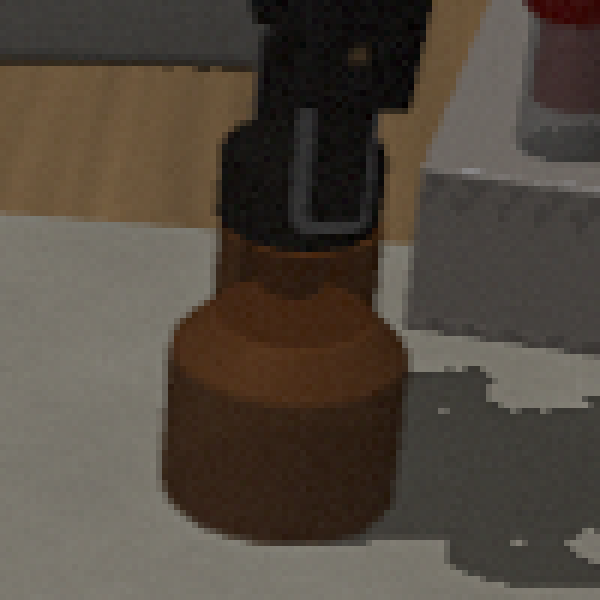

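>>> {"api": "send_rows", "payload": {
  "steps": [
    {"translation":[0,0,1],"rot":[0,0,0],"jaw":40},
    {"translation":[0,0,1.5],"rot":[0,0,0],"jaw":40},
    {"translation":[0,0,1.5],"rot":[0,0,0],"jaw":40}
  ]
}}

```text
clock: 14.22
eef_pos: [0.4914, -0.2431, 0.1072]
eef_rot: [[-0.967, -0.254, 0.001], [-0.254, 0.967, -0.001], [-0.0, -0.001, -1.0]]
contact_force: [-2.6, 0.5, 14.3]
width: 0.0454
```

>>> {"api": "send_rows", "payload": {
  "steps": [
    {"translation":[0,0,-1],"rot":[0,0,0],"jaw":40},
    {"translation":[0,0,-1],"rot":[0,0,0],"jaw":44},
    {"translation":[0,0,-1],"rot":[0,0,0],"jaw":48},
    {"translation":[0,0,-1],"rot":[0,0,0],"jaw":54},
    {"translation":[0,0,-1],"rot":[0,0,0],"jaw":62},
    {"translation":[0,0,-1],"rot":[0,0,0],"jaw":72},
    {"translation":[0,0,-1],"rot":[0,0,0],"jaw":80},
    {"translation":[0,0,-1],"rot":[0,0,0],"jaw":80}
  ]
}}

```text
clock: 15.22
eef_pos: [0.4914, -0.2432, 0.1068]
eef_rot: [[-0.967, -0.254, 0.0], [-0.254, 0.967, 0.0], [-0.0, 0.0, -1.0]]
contact_force: [-0.3, -0.3, -0.1]
width: 0.08
```

```bash
python3 - <<'E'
from h import *
goal([.4907,-.2437,.107],.257+np.pi/2)
for n in("side","wrist"):cv2.imwrite(f"pics/{n}12.png",robot.snapshot(n))
s=cv2.imread("pics/side12.png");cv2.imwrite("pics/z_s12.png",cv2.resize(s[130:230,335:435],None,fx=6,fy=6,interpolation=3))
E
```

```text
clock 15.225 pos [ 0.4914 -0.2432  0.1068] F [-0.324  -0.3383 -0.1333] w 0.07995487718719647
delta [ 0.8 -0.4 -0.2] [0.     0.     0.0002]
```

View pics/z_s12.png

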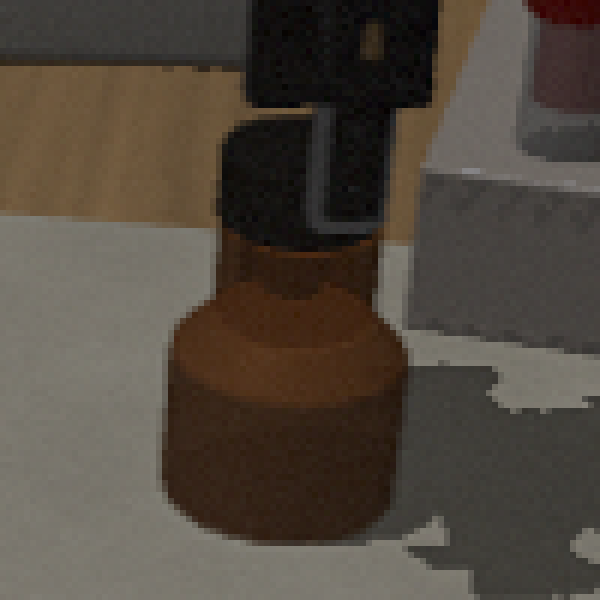

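View pics/wrist12.png

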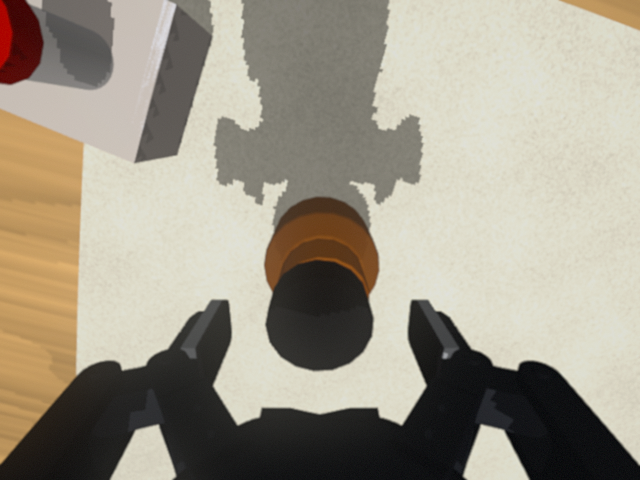

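Released and clear on both sides; lift away.

>>> {"api": "send_rows", "payload": {
  "steps": [
    {"translation":[0,0,-5],"rot":[0,0,0],"jaw":80},
    {"translation":[0,0,-20],"rot":[0,0,0],"jaw":80},
    {"translation":[0,0,-45],"rot":[0,0,0],"jaw":80},
    {"translation":[0,0,-80],"rot":[0,0,0],"jaw":80},
    {"translation":[0,0,-110],"rot":[0,0,0],"jaw":80},
    {"translation":[0,0,-120],"rot":[0,0,0],"jaw":80},
    {"translation":[0,0,-120],"rot":[0,0,0],"jaw":80},
    {"translation":[0,0,-120],"rot":[0,0,0],"jaw":80}
  ]
}}

```text
clock: 16.32
eef_pos: [0.4906, -0.243, 0.2258]
eef_rot: [[-0.967, -0.254, -0.002], [-0.254, 0.967, 0.001], [0.002, 0.001, -1.0]]
contact_force: [0.1, 0.8, 0.3]
width: 0.0799
```

```bash
python3 - <<'E'
from h import *
goal([.4907,-.2437,.107],.257+np.pi/2)
for n in("side","wrist"):cv2.imwrite(f"pics/{n}13.png",robot.snapshot(n))
s=cv2.imread("pics/side13.png");cv2.imwrite("pics/z_s13.png",cv2.resize(s[130:230,335:435],None,fx=6,fy=6,interpolation=3))
w=cv2.imread("pics/wrist13.png")
cv2.imwrite("pics/z_13.png",np.hstack([cv2.resize(s,(400,300)),cv2.resize(w,(400,300))]))
S=robot.camera_model("side");th=np.linspace(0,2*np.pi,100)
for r,z in((24,112),(24,90),(36,0)):
    q=(proj(S,np.c_[.4931+r/1e3*np.cos(th),-.2431+r/1e3*np.sin(th),0*th+z/1e3])-[335,130])*6;print(r,z,q.min(0),q.max(0))
E
```

```text
clock 16.325 pos [ 0.4906 -0.243   0.2258] F [0.0677 0.7515 0.2666] w 0.07988856995360721
delta [ -0.2  -0.8 118.8] [ 0.0012 -0.0017  0.0002]
24 112 [221.6608 113.0302] [389.6179 181.5716]
24 90 [216.4305 181.9491] [381.9237 252.8813]
36 0 [157.5206 426.1175] [391.6116 544.7287]
```

View pics/z_s13.png

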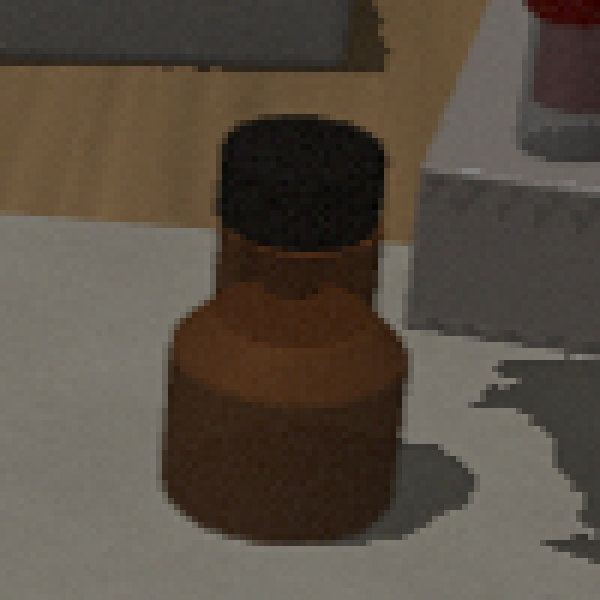

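View pics/z_13.png

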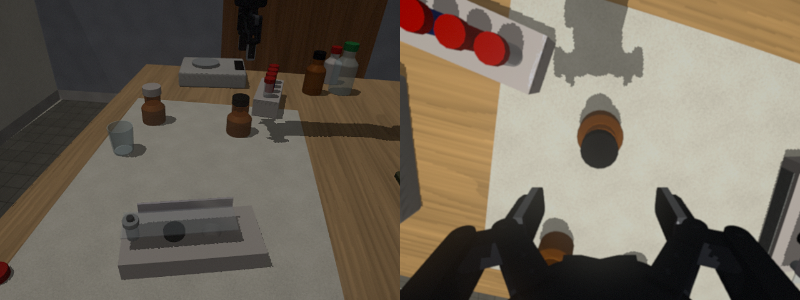

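Zoomed side view: the head spans columns 220–386 and rows 115–250, against a predicted seated outline of 222–390 and 113–253. So the stopper is seated and upright. The jar hasn't moved and the flap is shut.

```bash
python3 -c "
from workcell import robot
print(robot.sign_off())"
```

```text
the job is handed in; nothing more can be done
None
```

The larger stopper is in the amber jar with its head down on the rim, and I handed the job in at about 16.4 s of the 40 s allowed.

**What I did:** I pushed the flap open with the outer side of a finger and held it there while I gripped the stopper. I then lifted the stopper and eased it sideways so the flap closed behind it. I lowered it into the jar until it met about 14 N of resistance, backed off, let go and lifted clear.

**Last checks:**
- **Seating:** the head's outline in the side camera matches the predicted seated, upright outline to within about 1 pixel (roughly 1–2 mm).
- **Jar:** it stands where it began, with no shift visible.
- **Flap:** it is shut.
- **Robot:** the gripper is about 12 cm above the jar with no contact force.

**What went less smoothly:**
- **Force at the grasp:** as the fingers closed on the stopper, an upward force of about 50 N built up and lifted the tool about 5 mm. I think a finger was pressing on the flap's lip or dragging on the stopper; I did not confirm which. Raising the tool 8 mm relieved it and the grip held. It is below the 120 N wrist limit. It would only break the 40 N limit if the gripper's body, rather than a finger, was pressing.
- **Camera disagreement:** the cameras differed by about 4–6 mm on the dispenser's position, so I corrected with the wrist camera up close.
- **Grip reading:** the fingers read about 45.5 mm open on the 48 mm head, though the stopper showed no slip or tilt.

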